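# Open the descaler canister: handle down, push-and-turn cap off, held over the mouth

### The job

Open the white descaler canister so that the kettle can be descaled: its carry handle stands up over the safety cap, so first swing it down to its side until it snaps home, then push the cap down, keep it pushed down while turning it counter-clockwise by about 60 degrees, and lift it straight off. Finish while still holding the cap in the gripper, upright and directly over the open mouth, its lower edge about 8 cm above the rim, so that drips fall back in; do not put it down or let go of it. The canister stays standing where it is, and the cups and jars around it are left alone.

Things in the scene. Friction and masses are not known exactly. Their poses are not given: they have to be found in the camera images.
- canister: Full white descaler canister, 1.3 kg, loose. Body 96 x 96 mm, rounded corners, 119 mm high, paper labels on its +x and -x faces; then a shoulder, a round collar 58 mm across (top z = 142 mm) and the neck. Origin: centre of its underside, z up (all entries use this frame). Handle hubs stick out at the collar to x = +-41 mm, z up to 142 mm: no room for fingers beside the neck below z = 143 mm.
- mouth (a point): Centre of the canister's mouth, on the rim of its neck (34 mm across): (0, 0, 172) mm in the canister's frame, same axes.
- cap: Push-and-turn safety cap, white, knurled, 56 mm across, 37 mm high, 50 g, a loose part; arrows raised on its roof, a small pointer rib low at its +x. Origin: centre of its open lower edge, z up. Closed it sits at (0, 0, 150) mm in the canister's frame, axes parallel to the canister's. Locked by three teeth 3.5 mm high: it neither turns nor lifts until it is pushed down.
- cap_top (a point): Centre of the cap's roof, 37 mm above the cap's origin (z = 187 mm closed). A spring liner pushes the cap up: 6 N at rest, 1.2 N more per mm, hard stop 6 mm down (13 N). Kept 4 mm or more down, it turns counter-clockwise seen from above; free to lift straight off from 0.78 rad on, stop at about 1.35 rad, best at 1.05 rad. Never turns clockwise. The twist takes 0.1 to 0.3 N m: grip firmly.
- handle (a joint): Angle of the carry handle (rad), a steel wire bail 77 mm wide with a round white grip that spans the cap. 0 = upright over the cap; grows as it swings down to the canister's +y side; stops at -0.35 and 1.75. Stays where left (0.4 N at the grip moves it). From 1.05 rad a sprung catch resists (about 2 N at the grip) up to 1.43 rad; from 1.5 rad it snaps the handle home to 1.75 and keeps it there.
- handle_pivot (a point): Middle of the handle's hinge axis, (0, 0, 133) mm in the canister's frame; the axis runs along the canister's x.
- handle_grip (a point): Middle of the handle's grip: a round sleeve along the canister's x, 14 mm thick, 50 mm long, 92 mm from the hinge axis. At handle angle q it is at (0, 92 sin q, 133 + 92 cos q) mm in the canister's frame: 38 mm over the cap's roof when upright; home it is 42 mm out from the side wall, at z = 117 mm.
- red_beaker: Bystander, to be left standing: red plastic beaker, 74 mm across, 120 mm tall, at the left end of the worktop. Origin: centre of its underside.
- mug: Bystander, to be left standing: white mug with rings, 82 mm across, 94 mm tall, far left, near the oven. Origin: centre of its underside.
- salt_shaker: Bystander, to be left standing: salt shaker with a grey top, 44 mm across, 90 mm tall, in the row behind the canister. Origin: centre of its underside.
- spice_jar: Bystander, to be left standing: white-capped spice jar, 47 mm across, 98 mm tall, in the row behind the canister. Origin: centre of its underside.
- black_lid_jar: Bystander, to be left standing: spice jar with a black lid, 45 mm across, 105 mm tall, in the row behind the canister. Origin: centre of its underside.
- tea_glass: Bystander, to be left standing: waisted tea glass, 63 mm across, 87 mm tall, at the right near the dish rack. Origin: centre of its underside.
- steel_cup: Bystander, to be left standing: brushed steel cup, 76 mm across, 98 mm tall, at the right front near the dish rack. Origin: centre of its underside.

How it is judged:
By the outcome, as a careful person would: the job done as asked, in the order asked, and still so for the second after the job is handed in, while the arm keeps its last pose, push and grip.
It also fails if it takes over 54 s, if anything falls off the work surface, if the arm or the gripper's body presses on something with over 40 N, if the wrist force passes 120 N, or if a joint passes its speed limit or range.

### The arm

A 6-joint arm with a two-finger parallel gripper is mounted at the origin on a cart in front of the work surface, level with it; the furniture and walls round the work are solid. World frame = base frame: x ahead of the robot, y to its left, z up, the work surface at z = 0. Lengths are in m, angles in rad, forces in N, time in s.
With the tool pointing down it reaches from about 0.35 to 0.925 m from the base axis. Payload 6.4 kg.
Tool frame: the origin (TCP) lies at the centre of the arm's flange, where the gripper is bolted on; the fingertips stand 173 mm ahead of it and the grasp point (between the pads) lies 155 mm ahead of it; z points along the fingers, y is the line along which they close (so a half turn about z gives the same grasp; the last joint's range is limited). The gripper opens to 85 mm and grips with 20 to 120 N. Pads are 22 mm wide; open, the fingers measure 114 mm over their backs; the gripper's body (76 mm by 85 mm) begins 54 mm behind the grasp point. The pads swing forward as they close: fully open they stand 13 mm farther back than shut.
Start: joints at [-1.471, 0.245, 1.558, -0, 1.339, -0.174], TCP at [0.176, -0.626, 0.405] pointing down, gripper open.
Joint ranges: [-3.13, 3.13], [-1.02, 2.26], [0.13, 2.54], [-0.95, 4.09], [0.21, 2.88], [-2.74, 2.74]. Speed limits (rad/s): [2.57, 2.57, 3.14, 3.14, 3.14, 3.14].

### API

Orientations are given as a rotation vector (axis times angle).
In Python, from cell import env gives the robot as it stands.
- The arm moves only by the shell command python3 -m inch 'ROWS' [FORCE]. ROWS is a JSON object of lists of equal length, an entry for each row: "dp": the shift along the tool's x, y, z scaled (see below), a list of three; "delta_rot": the turn, a rotation vector about the tool's x, y, z scaled (see below), a list of three; "grip": the opening, from -1 (shut) to 1 (fully open). In form: {"dp": [[x, y, z], ...], "delta_rot": [[wx, wy, wz], ...], "grip": [grip, ...]}. A call has exactly 10 rows; each row shifts and turns the commanded pose from where the row before left it, along the tool's axes as they then stand; what a row does not reach is not made up. The controller multiplies each number of a shift by 0.05 m and each number of a turn by 0.15 rad. A row lasts 1/8 s, in which the tool goes at most 62.5 mm and 10.7 degrees, less where a joint would pass 70% of its speed; a pose out of reach is approached as far as the arm can. A call with a number of a shift or a turn outside -1 to 1 is refused whole. A call with a gripper value outside its range is refused whole. The fingers move at their own pace and stop on an object; FORCE is the grip in N (left out, the last holds). Time passes only in rows, so rows that do not move let the fingers close, or fill a call up. It gives the time, the measured TCP pose, the force, the opening and the grip force at its end, in the units of the state.
- env.get_state(): the state, without advancing time (a new reading comes with each control period).
- env.snapshot(name): name is "side" or "top" or "wrist"; returns a dict with "img" (400x640x3 uint8, red, green, blue), "range_z" (400x640 float32, m along the optical axis (not along the pixel's ray), 0 where there is no reading), "fovy" (degrees; the focal length in pixels is half the picture's height over the tangent of half this angle, whatever the lens; pixels are square), "cx", "cy" (the principal point, pixels), "rvec" (rotation vector, rad) and "tvec" (3), from world to camera coordinates, as OpenCV has them; the wrist camera has in their place "hand_eye" (4x4, takes a point from camera to tool coordinates, whose origin is the TCP and whose axes are the flange's). Camera axes: x right, y down, z forward; pixel columns grow to the right and rows downward; lengths in m; the calibration is good to about 2 mm. A picture is of the moment at which its call begins: read the wrist's pose just before it.
- env.sign_off(): hands the job in; it is judged then, once.
The state is a dict: "time": time; "joints": joint angles; "dq": joint speeds; "joint_efforts": joint torques, N m; "eef_pos": TCP position; "tool_rot": TCP orientation; "force": force on the tool from outside, world axes, zero at the start; "torque": the same for the moment, N m; "grip_width": opening from 0.0 (shut) to 1.0 (fully open); "grip_force": force on a finger pad.
Only numpy, scipy, OpenCV 4.12 (cv2) and the standard library are available. Lean on these libraries where they do the work, as an engineer would, in place of code of your own. Each camera call takes 0.05 s, during which the arm holds its last target. There are 200 camera calls.

## Working session

There is one attempt and no reset: what is moved stays moved. The work goes in short steps, Python scripts to look and compute and a shell command to move; the robot and the scene stay as the last step left them, time stands still between calls to the robot, and variables do not carry over. Pictures are saved under pics/ and viewed, at most 10 in all, crops included, and the job is handed in when it is done.

```bash
mkdir -p pics; ls; cat > h.py <<'E'
import numpy as np, cv2
from cell import env
from scipy.spatial.transform import Rotation as R
def cam(s,st=None):
    h,w=s["img"].shape[:2]; f=h/2/np.tan(np.radians(s["fovy"])/2)
    if "hand_eye" in s:
        T=np.eye(4);T[:3,:3]=R.from_rotvec(st["tool_rot"]).as_matrix();T[:3,3]=st["eef_pos"]
        return f,T@np.array(s["hand_eye"])
    M=np.eye(4);M[:3,:3]=R.from_rotvec(np.ravel(s["rvec"])).as_matrix();M[:3,3]=np.ravel(s["tvec"])
    return f,np.linalg.inv(M)
def cloud(s,st=None):
    f,T=cam(s,st);z=s["range_z"];v,u=np.indices(z.shape)
    P=np.stack([(u-s["cx"])/f*z,(v-s["cy"])/f*z,z],-1)@T[:3,:3].T+T[:3,3]
    P[z<=0]=np.nan
    return P
def proj(s,p,st=None):
    f,T=cam(s,st);q=(np.atleast_2d(p)-T[:3,3])@T[:3,:3]
    return q[:,:2]/q[:,2:]*f+[s["cx"],s["cy"]]
def ray(s,uv,zp,st=None):
    f,T=cam(s,st);d=T[:3,:3]@np.array([(uv[0]-s["cx"])/f,(uv[1]-s["cy"])/f,1])
    return T[:3,3]+d*(zp-T[2,3])/d[2]
E
python3 - <<'E'
from h import *
st=env.get_state();print({k:np.round(v,3) for k,v in st.items()})
for n in("top","side"):
    s=env.snapshot(n);cv2.imwrite(f"pics/{n}0.png",s["img"][...,::-1]);np.save(f"{n}0.npy",s,allow_pickle=True)
    f,T=cam(s);print(n,f,s["cx"],s["cy"],T.round(3).tolist())
E
```

```text
pics
{'time': np.float64(0.0), 'joints': array([-1.471,  0.246,  1.559,  0.   ,  1.339, -0.174]), 'dq': array([-0.001, -0.   ,  0.001,  0.001, -0.   ,  0.001]), 'joint_efforts': array([ 3.0000e-03, -4.2951e+01, -3.2613e+01, -0.0000e+00,  5.0000e-03,
       -0.0000e+00]), 'eef_pos': array([ 0.176, -0.626,  0.404]), 'tool_rot': array([-3.11 , -0.428, -0.   ]), 'force': array([-0.173, -0.536,  0.125]), 'torque': array([-0.032, -0.028, -0.029]), 'grip_force': np.float64(0.0), 'grip_width': np.float64(0.998)}
top 464.4530377615876 317.242229121226 206.33221848552432 [[-0.022, -0.986, 0.164, 0.386], [-1.0, 0.023, 0.008, 0.13], [-0.012, -0.164, -0.986, 1.069], [0.0, 0.0, 0.0, 1.0]]
side 427.29122467823373 309.82020237649925 203.6369036659842 [[1.0, 0.014, -0.003, 0.529], [0.013, -0.856, 0.517, -0.295], [0.005, -0.517, -0.856, 0.907], [0.0, 0.0, 0.0, 1.0]]
```

View pics/top0.png

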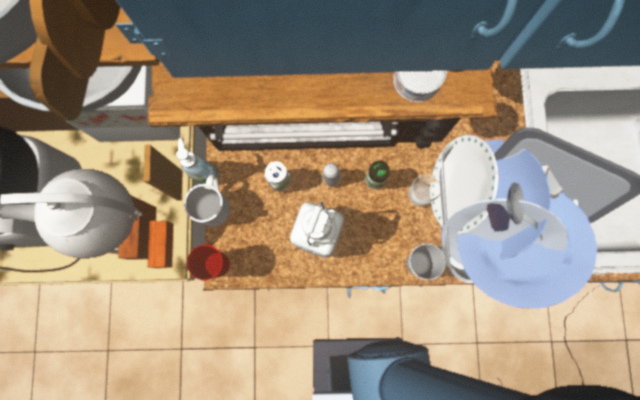

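View pics/side0.png

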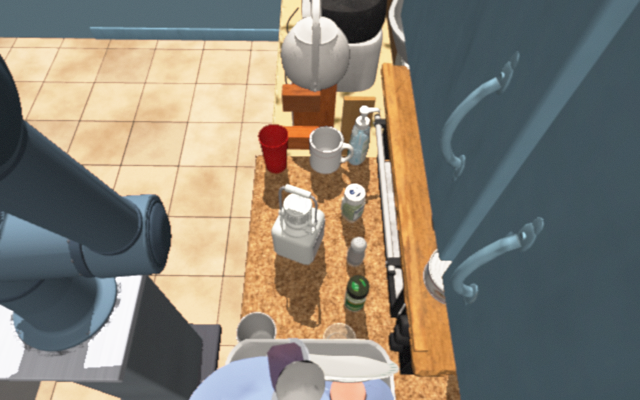

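Top: the canister is at about (318,230) with its handle up and yawed; the row behind is at (276,175), (330,174), (377,174). Side: canister at (298,228), grip bar at (297,191). Next I'll measure from depth.

```bash
python3 - <<'E'
from h import *
Ps=[]
for n in("top","side"):
    s=np.load(f"{n}0.npy",allow_pickle=True).item();P=cloud(s)
    c=(318,230) if n=="top" else (298,228)
    x0,y0=c[0]-50,c[1]-55
    cv2.imwrite(f"pics/{n}c.png",cv2.resize(s["img"][y0:y0+100,x0:x0+100,::-1],(560,560),interpolation=cv2.INTER_CUBIC))
    Q=P.reshape(-1,3);Ps.append(Q)
    m=(Q[:,0]>.3)&(Q[:,0]<.62)&(Q[:,1]>-.05)&(Q[:,1]<.3)
    Q=Q[m]
    for a,b in((.20,.25),(.175,.195),(.112,.128),(.05,.1)):
        q=Q[(Q[:,2]>a)&(Q[:,2]<b)]
        if len(q): print(n,a,b,len(q),q.mean(0).round(4),np.median(q,0).round(4),q.min(0).round(3),q.max(0).round(3))
    q=Q[(Q[:,2]>.112)&(Q[:,2]<.126)]
    if len(q)>5: print(n,"rect",cv2.minAreaRect((q[:,:2]*1000).astype(np.float32)))
    q=Q[(Q[:,2]>.21)&(Q[:,2]<.25)]
    if len(q)>5: print(n,"griprect",cv2.minAreaRect((q[:,:2]*1000).astype(np.float32)))
E
python3 -c "
import cv2,numpy as np
cv2.imwrite('pics/both.png',np.hstack([cv2.resize(cv2.imread('pics/%sc.png'%n),(400,400)) for n in('top','side')]))"
```

```text
top 0.2 0.25 251 [0.4992 0.1438 0.2274] [0.4998 0.1436 0.2293] [0.462 0.126 0.202] [0.536 0.158 0.234]
top 0.175 0.195 489 [0.4968 0.1372 0.1862] [0.4966 0.1332 0.1864] [0.462 0.111 0.175] [0.534 0.168 0.193]
top 0.112 0.128 794 [0.4923 0.1404 0.1187] [0.4866 0.1404 0.1174] [0.447 0.087 0.112] [0.552 0.193 0.128]
top 0.05 0.1 510 [0.5918 0.1441 0.0798] [0.6085 0.1713 0.0834] [ 0.423 -0.05   0.05 ] [0.62 0.25 0.1 ]
top rect ((498.88372802734375, 139.68429565429688), (89.3934555053711, 89.28288269042969), 68.59095764160156)
top griprect ((500.76690673828125, 143.71083068847656), (13.59813117980957, 75.69636535644531), 68.78986358642578)
side 0.2 0.25 251 [0.5036 0.1411 0.2261] [0.5041 0.1403 0.2291] [0.464 0.125 0.2  ] [0.54  0.159 0.235]
side 0.175 0.195 587 [0.5008 0.1345 0.1862] [0.5    0.1339 0.187 ] [0.463 0.112 0.175] [0.539 0.162 0.194]
side 0.112 0.128 597 [0.4984 0.1174 0.1187] [0.4989 0.1111 0.1174] [0.448 0.087 0.112] [0.553 0.174 0.128]
side 0.05 0.1 868 [0.5483 0.1124 0.077 ] [0.5428 0.0998 0.0768] [ 0.422 -0.05   0.05 ] [0.62  0.248 0.1  ]
side rect ((500.8194885253906, 137.98974609375), (90.91264343261719, 90.15593719482422), 71.82398986816406)
side griprect ((502.2392578125, 143.59194946289062), (13.959068298339844, 78.23086547851562), 69.90640258789062)
```

View pics/both.png

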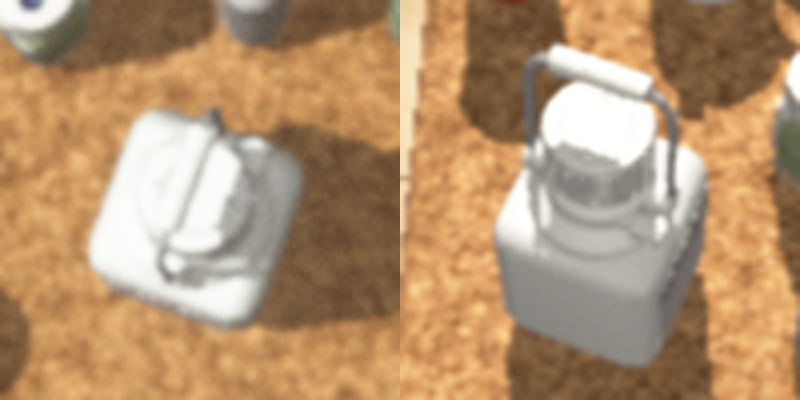

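Canister is at about (0.500, 0.139) with its x axis along -20° or 160° (the handle is symmetric). The crop shows bar, cap and hubs, but the pointer rib isn't resolved, so I'll use the wrist camera for that. First I'll rise and align the yaw.

```bash
python3 -m inch '{"dp":[[0,0,-0.2],[0,0,-0.2],[0,0,-0.2],[0,0,-0.2],[0,0,-0.2],[0,0,-0.2],[0,0,-0.2],[0,0,-0.2],[0,0,-0.2],[0,0,-0.2]],"delta_rot":[[0,0,0.41],[0,0,0.41],[0,0,0.41],[0,0,0.41],[0,0,0.41],[0,0,0.41],[0,0,0.41],[0,0,0.41],[0,0,0.41],[0,0,0.41]],"grip":[-1,-1,-1,-1,-1,-1,-1,-1,-1,-1]}' 40
python3 - <<'E'
from h import *
st=env.get_state();s=env.snapshot("wrist");f,T=cam(s,st)
print(f,np.round(s["hand_eye"],3).tolist(),R.from_rotvec(st["tool_rot"]).as_matrix().round(3).tolist(),st["joints"].round(3),st["eef_pos"].round(3))
M=R.from_rotvec(st["tool_rot"]).as_matrix()
print("to (.40,.10,.50):",(M.T@(np.array([.40,.10,.50])-st["eef_pos"])).round(3))
E
```

```text
time: 1.35
eef_pos: [0.1757, -0.6257, 0.5043]
tool_rot: [-3.094, 0.536, 0.0]
force: [0.8, 0.2, -0.5]
grip_width: -0.002
grip_force: 0.0
278.22286720025596 [[0.001, -0.944, -0.329, 0.083], [1.0, 0.001, -0.001, -0.0], [0.002, -0.329, 0.944, 0.032], [0.0, 0.0, 0.0, 1.0]] [[0.942, -0.337, -0.0], [-0.337, -0.942, 0.001], [-0.001, -0.001, -1.0]] [-1.471  0.183  1.449  0.     1.51   0.443] [ 0.176 -0.626  0.504]
to (.40,.10,.50): [-0.033 -0.759  0.005]
```

```bash
python3 - <<'E'
from h import *
for n in("top","side"):
    s=np.load(f"{n}0.npy",allow_pickle=True).item();Q=cloud(s).reshape(-1,3)
    q=Q[(Q[:,2]>.25)&(Q[:,0]>.45)&(Q[:,1]>-.5)&(Q[:,1]<.5)]
    for a in(.25,.35,.45,.55,.7,.9):
        r=q[(q[:,2]>a)&(q[:,2]<a+.1)]
        if len(r):print(n,a,len(r),r.min(0).round(2))
st=env.get_state();M=R.from_rotvec(st["tool_rot"]).as_matrix()
print((M.T@(np.array([.565,.116,.50])-st["eef_pos"])).round(3))
E
```

```text
top 0.25 19951 [ 0.47 -0.44  0.25]
top 0.45 17857 [ 0.59 -0.3   0.46]
top 0.55 28091 [ 0.59 -0.25  0.55]
side 0.25 13926 [ 0.47 -0.22  0.25]
side 0.45 9471 [ 0.67 -0.25  0.47]
side 0.55 21967 [ 0.64 -0.26  0.55]
side 0.7 32611 [ 0.67 -0.27  0.7 ]
[ 0.116 -0.83   0.005]
```

```bash
python3 -m inch '{"dp":[[0.3,-0.97,0],[0.3,-0.97,0],[0.3,-0.97,0],[0.3,-0.97,0],[0.3,-0.97,0],[0.3,-0.97,0],[0.3,-0.97,0],[0.3,-0.97,0],[-0.38,-0.98,0],[-0.38,-0.98,0]],"delta_rot":[[0,0,0],[0,0,0],[0,0,0],[0,0,0],[0,0,0],[0,0,0],[0,0,0],[0,0,0],[0,0,0],[0,0,0]],"grip":[-1,-1,-1,-1,-1,-1,-1,-1,-1,-1]}'
python3 -m inch '{"dp":[[-0.38,-0.98,0],[-0.38,-0.98,0],[-0.38,-0.98,0],[-0.38,-0.98,0],[-0.38,-0.98,0],[-0.38,-0.98,0],[-0.38,-0.98,0],[0,0,0],[0,0,0],[0,0,0]],"delta_rot":[[0,0,0],[0,0,0],[0,0,0],[0,0,0],[0,0,0],[0,0,0],[0,0,0],[0,0,-1],[0,0,-1],[0,0,-1]],"grip":[-1,-1,-1,-1,-1,-1,-1,-1,-1,-1]}'
python3 -m inch '{"dp":[[0,0,0],[0,0,0],[0,0,0],[0,0,0],[0,0,0],[0,0,0],[0,0,0],[0,0,0],[0,0,0],[0,0,0]],"delta_rot":[[0,0,-1],[0,0,-1],[0,0,-1],[0,0,-1],[0,0,-1],[0,0,-1],[0,0,-1],[0,0,-1],[0,0,-1],[0,0,-1]],"grip":[-1,-1,-1,-1,-1,-1,-1,-1,-1,-1]}'
python3 -m inch '{"dp":[[0,0,0],[0,0,0],[0,0,0],[0,0,0],[0,0,0],[0,0,0],[0,0,0],[0,0,0.5],[0,0,0.5],[0,0,0]],"delta_rot":[[0,0,-1],[0,0,-1],[0,0,-1],[0,0,-1],[0,0,-1],[0,0,-1],[0,0,-1],[0,0,-0.94],[0,0,0],[0,0,0]],"grip":[-1,-1,-1,-1,-1,-1,-1,-1,-1,-1]}'
python3 - <<'E'
from h import *
st=env.get_state();s=env.snapshot("wrist")
M=R.from_rotvec(st["tool_rot"]).as_matrix();print(M.round(3).tolist(),st["joints"].round(3),st["eef_pos"].round(3))
uv=proj(s,[.5,.139,.17],st)[0];print(uv)
np.save("w0.npy",[s,st],allow_pickle=True)
cv2.imwrite("pics/w0.png",s["img"][...,::-1])
E
```

```text
time: 2.65
eef_pos: [0.4156, -0.1936, 0.5039]
tool_rot: [-3.096, 0.532, 0.001]
force: [0.2, 0.5, 0.3]
grip_width: 0.002
grip_force: 0.0
time: 3.9
eef_pos: [0.4049, 0.1727, 0.5041]
tool_rot: [3.136, 0.181, -0.001]
force: [0.4, -0.1, 0.2]
grip_width: -0.001
grip_force: 0.0
time: 5.15
eef_pos: [0.405, 0.1725, 0.5041]
tool_rot: [-2.172, -2.269, 0.001]
force: [0.0, 0.7, 0.4]
grip_width: 0.002
grip_force: 0.0
time: 6.4
eef_pos: [0.4046, 0.1724, 0.4523]
tool_rot: [-0.533, -3.091, 0.002]
force: [-0.1, -0.1, 0.0]
grip_width: 0.001
grip_force: 0.0
[[-0.942, 0.335, -0.005], [0.335, 0.942, -0.001], [0.004, -0.002, -1.0]] [ 0.144 -0.314  2.016  0.     1.445 -1.086] [0.405 0.172 0.452]
[320.00354728 296.17438852]
```

View pics/w0.png

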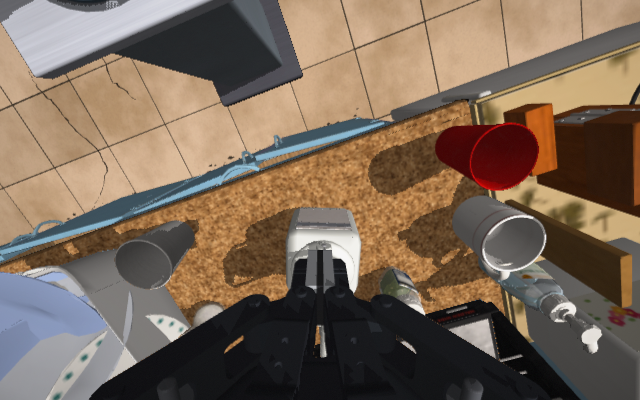

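The wrist view shows the canister at (322,250) with the label on its near face, but the gripper hides the cap. I'll step sideways.

```bash
python3 -m inch '{"dp":[[-0.2,-0.65,0],[-0.2,-0.65,0],[-0.2,-0.65,0],[-0.2,-0.65,0],[0,0,0],[0,0,0],[0,0,0],[0,0,0],[0,0,0],[0,0,0]],"delta_rot":[[0,0,0],[0,0,0],[0,0,0],[0,0,0],[0,0,0],[0,0,0],[0,0,0],[0,0,0],[0,0,0],[0,0,0]],"grip":[-1,-1,-1,-1,-1,-1,-1,-1,-1,-1]}'
python3 - <<'E'
from h import *
st=env.get_state();s=env.snapshot("wrist")
np.save("w1.npy",[s,st],allow_pickle=True)
u,v=proj(s,[.5,.139,.17],st)[0].astype(int);print(u,v)
x0=min(max(u-80,0),480);y0=min(max(v-75,0),250)
cv2.imwrite("pics/w1.png",cv2.resize(s["img"][y0:y0+150,x0:x0+160,::-1],None,fx=4,fy=4,interpolation=cv2.INTER_CUBIC))
for e in((0.94,-.342),(-.94,.342)):
    print(proj(s,np.r_[np.array([.5,.139])+.029*np.array(e),.155],st)-[x0,y0])
P=cloud(s,st).reshape(-1,3)
for a,b in((.21,.245),(.18,.192)):
    q=P[(P[:,2]>a)&(P[:,2]<b)&(abs(P[:,0]-.5)<.06)&(abs(P[:,1]-.139)<.06)]
    if len(q)>20: print(a,len(q),cv2.minAreaRect((q[:,:2]*1000).astype(np.float32)),q.mean(0).round(4))
E
```

```text
time: 7.7
eef_pos: [0.3992, 0.0368, 0.4547]
tool_rot: [-0.534, -3.096, -0.0]
force: [0.3, -0.4, 0.0]
grip_width: -0.0
grip_force: 0.0
445 260
[[70.27067492 91.56756054]]
[[78.20121478 43.7877687 ]]
0.21 1279 ((501.7118835449219, 145.05255126953125), (14.646328926086426, 78.52210998535156), 69.59788513183594) [0.4963 0.1449 0.2264]
0.18 2355 ((500.22625732421875, 142.83543395996094), (58.57744216918945, 60.19776153564453), 23.74608612060547) [0.4971 0.14   0.1858]
```

View pics/w1.png

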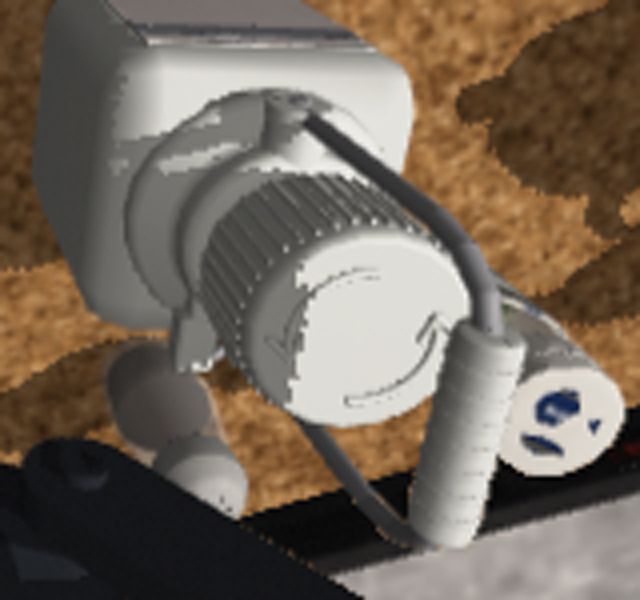

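The view shows the cap with its arrows, near hub at (285,110) and something at (190,345) that could be the far hub or the rib. I'll project both candidates and enhance the contrast.

```bash
python3 - <<'E'
from h import *
s,st=np.load("w1.npy",allow_pickle=True)
x0,y0=365,185
C=np.array([.5005,.139]);ex=np.array([.94,-.342])
pr=lambda p:((proj(s,p,st)[0]-[x0,y0])*4).round()
for r,z in((41,.135),(41,.142),(29,.142),(28,.151),(31,.151),(31,.157),(28,.187)):
    print(r,z,"far",pr(np.r_[C+ex*r/1000,z]),"near",pr(np.r_[C-ex*r/1000,z]))
g=cv2.cvtColor(s["img"],cv2.COLOR_RGB2LAB);g[...,0]=cv2.createCLAHE(4,(12,12)).apply(g[...,0])
im=cv2.cvtColor(g,cv2.COLOR_LAB2BGR)[y0+15:y0+110,x0+20:x0+130]
cv2.imwrite("pics/w1c.png",cv2.resize(im,(693,599),interpolation=cv2.INTER_CUBIC))
P=cloud(s,st)
for u,v in((190,345),(205,365),(180,360),(195,320)):
    print(u,v,(P[y0+v//4,x0+u//4]).round(3))
E
```

```text
41 0.135 far [249. 365.] near [289. 108.]
41 0.142 far [258. 378.] near [300. 116.]
29 0.142 far [264. 342.] near [293. 158.]
28 0.151 far [276. 357.] near [306. 174.]
31 0.151 far [275. 366.] near [308. 164.]
31 0.157 far [283. 378.] near [318. 173.]
28 0.187 far [332. 436.] near [370. 236.]
190 345 [0.525 0.109 0.136]
205 365 [0.533 0.112 0.137]
180 360 [0.53  0.106 0.136]
195 320 [0.518 0.112 0.136]
```

View pics/w1c.png

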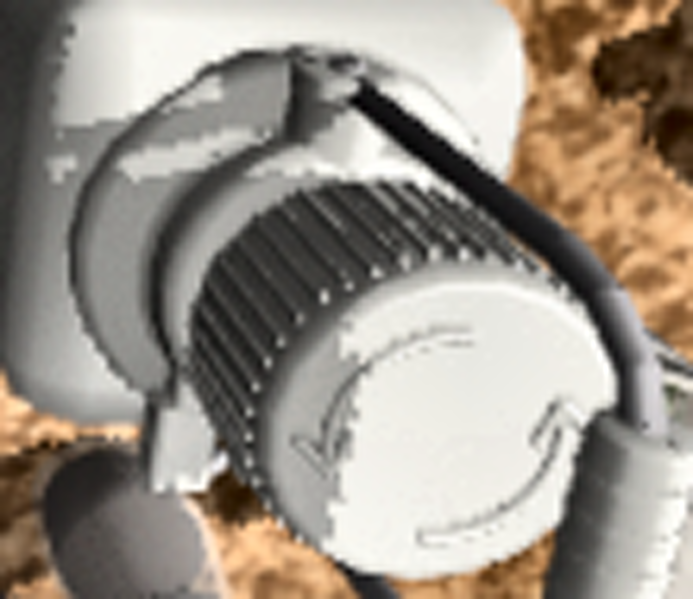

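The far protrusion is the hub (z≈0.136). The near side of the knurl shows no rib, so canister +x points away (-20°) and +y is world (0.34, 0.94). I'll confirm that by pushing gently past the -0.35 stop. First, fist down behind the bar.

```bash
python3 -m inch '{"dp":[[-0.244,0,0.31],[-0.244,0,0.31],[-0.244,0,0.31],[-0.244,0,0.31],[-0.244,0,0.31],[0,0.42,0],[0,0.42,0],[0,0.42,0],[0,0.42,0],[0,0,0]],"delta_rot":[[0,0,0],[0,0,0],[0,0,0],[0,0,0],[0,0,0],[0,0,0],[0,0,0],[0,0,0],[0,0,0],[0,0,0]],"grip":[-1,-1,-1,-1,-1,-1,-1,-1,-1,-1]}'
python3 -m inch '{"dp":[[0,0.11,0],[0,0.11,0],[0,0.11,0],[0,0.11,0],[0,0.11,0],[0,0.11,0],[0,0.11,0],[0,0.11,0],[0,0.11,0],[0,0.11,0]],"delta_rot":[[0,0,0],[0,0,0],[0,0,0],[0,0,0],[0,0,0],[0,0,0],[0,0,0],[0,0,0],[0,0,0],[0,0,0]],"grip":[-1,-1,-1,-1,-1,-1,-1,-1,-1,-1]}'
cat > m.py <<'E'
from h import *
s=env.snapshot("side");P=cloud(s);Q=P.reshape(-1,3)
C=np.array([.5005,.139]);n=np.array([.342,.94]);x=np.array([.94,-.342])
u,v=proj(s,[.5,.139,.17])[0].astype(int)
cv2.imwrite("pics/s_now.png",cv2.resize(s["img"][v-75:v+75,u-90:u+90,::-1],None,fx=4,fy=4,interpolation=cv2.INTER_CUBIC))
L=np.c_[(Q[:,:2]-C)@x,(Q[:,:2]-C)@n,Q[:,2]]*1000
def box(a,b):
    q=L[((L>=a)&(L<=b)).all(1)]
    return len(q),(q.mean(0).round(1),q.min(0).round(),q.max(0).round()) if len(q) else None
st=env.get_state()
t=st["eef_pos"]-np.r_[C,0];print("tool in can frame",(t[:2]@x*1000).round(1),(t[:2]@n*1000).round(1),(t[2]*1000).round(1),"F",st["force"].round(1),"t",st["time"])
E
python3 - <<'E'
from m import *
print("shoulder",box([-60,-60,110],[60,60,121]))
print("bar region outer ends",box([15,-30,150],[30,110,240]))
print(st["force"])
E
```

```text
time: 9.0
eef_pos: [0.485, 0.096, 0.3771]
tool_rot: [-0.531, -3.096, 0.0]
force: [-0.5, -1.1, -0.4]
grip_width: 0.002
grip_force: 0.0
time: 10.25
eef_pos: [0.5034, 0.1475, 0.3771]
tool_rot: [-0.534, -3.096, 0.0]
force: [0.2, 0.4, -0.8]
grip_width: -0.0
grip_force: 0.2
tool in can frame -0.2 9.3 377.2 F [-0.8 -0.   0.4] t 10.3
shoulder (476, (array([  9.1, -21.8, 115.5]), array([-45., -46., 110.]), array([ 45.,  44., 121.])))
bar region outer ends (249, (array([ 21.8,   0.4, 186.5]), array([ 15., -23., 150.]), array([ 30.,  31., 231.])))
[-0.76826807 -0.0347732   0.44667485]
```

View pics/s_now.png

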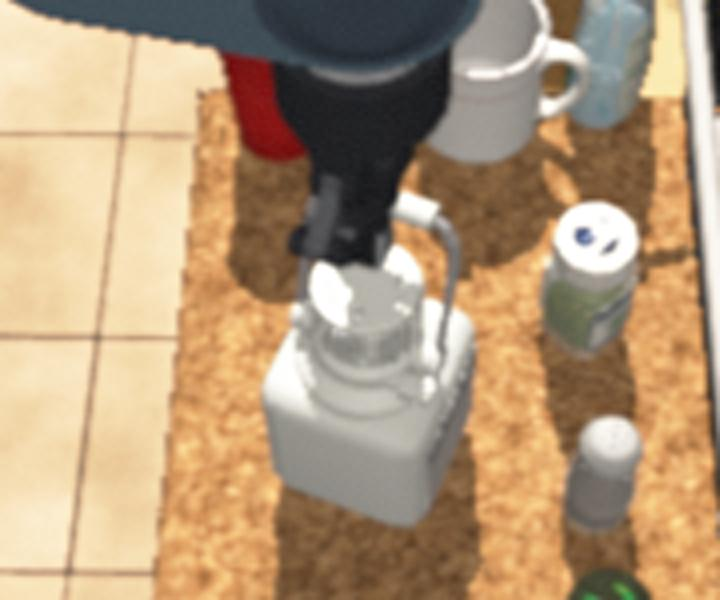

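The bar moves freely at about 24 mm of displacement and the body hasn't shifted. Now creeping past 31.5 mm.

```bash
python3 -m inch '{"dp":[[0,0.04,0],[0,0.04,0],[0,0.04,0],[0,0.04,0],[0,0.04,0],[0,0.04,0],[0,0,0],[0,0,0],[0,0,0],[0,0,0]],"delta_rot":[[0,0,0],[0,0,0],[0,0,0],[0,0,0],[0,0,0],[0,0,0],[0,0,0],[0,0,0],[0,0,0],[0,0,0]],"grip":[-1,-1,-1,-1,-1,-1,-1,-1,-1,-1]}'
python3 - <<'E'
from m import *
print("shoulder",box([-60,-60,110],[60,60,121]))
print("bar",box([15,0,205],[30,110,240]))
for i in range(3): print(env.get_state()["force"].round(2))
E
```

```text
time: 11.55
eef_pos: [0.5073, 0.1584, 0.3772]
tool_rot: [0.534, 3.096, 0.0]
force: [0.2, -0.5, -1.3]
grip_width: 0.003
grip_force: 0.0
tool in can frame -0.2 20.6 377.2 F [ 1.   0.8 -0.2] t 11.6
shoulder (469, (array([  9.9, -21.5, 115.3]), array([-45., -46., 110.]), array([ 46.,  44., 121.])))
bar (51, (array([ 21.6,  38.2, 219.6]), array([ 15.,  32., 211.]), array([ 29.,  47., 225.])))
[ 0.98  0.76 -0.21]
[ 0.98  0.76 -0.21]
[ 0.98  0.76 -0.21]
```

The bar is at 38 mm, past the -0.35 stop, with no force, so the direction is right. Next I'll push on, lift over the bar and press it down along its arc.

```bash
python3 -m inch '{"dp":[[0,0.105,0],[0,0.105,0],[0,0.105,0],[0,0.105,0],[0,0,-0.31],[0,0,-0.31],[0,0,-0.31],[0,0.2,0],[0,0.2,0],[0,0,0]],"delta_rot":[[0,0,0],[0,0,0],[0,0,0],[0,0,0],[0,0,0],[0,0,0],[0,0,0],[0,0,0],[0,0,0],[0,0,0]],"grip":[-1,-1,-1,-1,-1,-1,-1,-1,-1,-1]}'
python3 - <<'E'
from m import *
print("shoulder",box([-60,-60,110],[60,60,121]))
print("bar",box([-25,35,190],[30,110,214]))
E
```

```text
time: 12.85
eef_pos: [0.521, 0.1978, 0.4228]
tool_rot: [-0.532, -3.095, 0.001]
force: [-0.5, 0.8, 0.3]
grip_width: -0.001
grip_force: 0.0
tool in can frame -0.8 62.0 422.8 F [-0.2  0.   0.5] t 12.9
shoulder (463, (array([  9. , -21.2, 115.4]), array([-45., -46., 110.]), array([ 46.,  44., 121.])))
bar (167, (array([  3.1,  55.2, 209.8]), array([-24.,  50., 203.]), array([ 29.,  63., 214.])))
```

```bash
python3 -m inch '{"dp":[[0,-0.04,0.5],[0,0,0.28],[0,0.1,0.22],[0,0.12,0.2],[0,0.16,0.28],[0,0.1,0.32],[0,0.06,0.28],[0,0.02,0.16],[0,0,0.16],[0,0,0]],"delta_rot":[[0,0,0],[0,0,0],[0,0,0],[0,0,0],[0,0,0],[0,0,0],[0,0,0],[0,0,0],[0,0,0],[0,0,0]],"grip":[-1,-1,-1,-1,-1,-1,-1,-1,-1,-1]}'
python3 - <<'E'
from m import *
print("shoulder",box([-60,-60,110],[60,60,121]))
print("bar",box([-25,60,90],[30,115,150]))
E
```

```text
time: 14.15
eef_pos: [0.5296, 0.2214, 0.303]
tool_rot: [-0.534, -3.095, 0.001]
force: [0.6, -0.3, -0.1]
grip_width: -0.002
grip_force: 0.0
tool in can frame -0.7 87.5 303.6 F [ 0.4 -0.2 -0.4] t 14.2
shoulder (466, (array([  8.7, -21.4, 115.6]), array([-46., -46., 110.]), array([ 46.,  44., 121.])))
bar (103, (array([ 11.7,  86.2, 125.4]), array([-18.,  73., 112.]), array([ 30.,  98., 150.])))
```

```bash
python3 -m inch '{"dp":[[0,0,-0.75],[0,0,-0.75],[0,0,-0.75],[0,0,-0.5],[0,0,0],[0,0,0],[0,0,0],[0,0,0],[0,0,0],[0,0,0]],"delta_rot":[[0,0,0],[0,0,0],[0,0,0],[0,0,0],[0,0,0],[0,0,0],[0,0,0],[0,0,0],[0,0,0],[0,0,0]],"grip":[1,1,1,1,1,1,1,1,1,1]}'
python3 - <<'E'
from m import *
print("shoulder",box([-60,-60,110],[60,60,121]))
print("bar",box([-25,60,90],[30,115,150]))
def roof(L,tag):
    q=L[(abs(L[:,0])<45)&(abs(L[:,1])<45)&(L[:,2]>184)&(L[:,2]<192)]
    if len(q)<30: print(tag,len(q));return
    h=cv2.convexHull(q[:,:2].astype(np.float32));print(tag,len(q),cv2.minEnclosingCircle(h),cv2.fitEllipse(h),np.median(q[:,2]))
roof(L,"side")
w=env.snapshot("wrist");W=cloud(w,st).reshape(-1,3);L2=np.c_[(W[:,:2]-C)@x,(W[:,:2]-C)@n,W[:,2]]*1000
roof(L2,"wrist")
q=L2[(abs(L2[:,0])<25)&(L2[:,1]>60)&(L2[:,1]<115)&(L2[:,2]>90)&(L2[:,2]<150)]
print("bar w",len(q),q.mean(0) if len(q) else 0)
a=w["img"][...,::-1]
cv2.imwrite("pics/mix.png",np.hstack([cv2.resize(cv2.imread("pics/s_now.png"),(400,333)),cv2.resize(a,(400,333))]))
E
```

```text
time: 15.45
eef_pos: [0.5298, 0.2215, 0.441]
tool_rot: [-0.534, -3.096, 0.0]
force: [-0.4, 0.7, 0.2]
grip_width: 1.0
grip_force: 0.0
tool in can frame -0.7 87.6 441.1 F [ 0.4 -0.2 -0.1] t 15.5
shoulder (469, (array([  8.7, -21.6, 115.4]), array([-45., -46., 110.]), array([ 46.,  43., 121.])))
bar (142, (array([  3. ,  89.1, 121.2]), array([-25.,  83., 114.]), array([ 30.,  98., 127.])))
side 521 ((0.32794973254203796, 0.7642712593078613), 27.937423706054688) ((0.25811314582824707, 0.37181973457336426), (53.993125915527344, 55.48941421508789), 64.35177612304688) 187.09531155947067
wrist 2891 ((-0.7004082798957825, 2.6530098915100098), 27.442110061645508) ((-0.7955634593963623, 2.9895479679107666), (53.79132843017578, 54.40837097167969), 102.5344467163086) 185.89931140923608
bar w 544 [ -0.91958884  93.02232207 120.82747841]
```

View pics/mix.png

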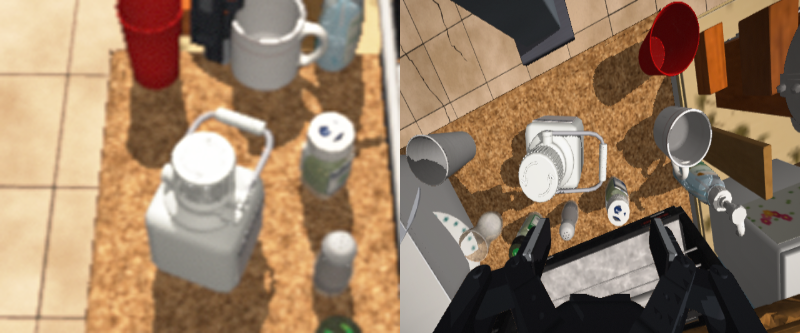

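Handle is home (bar at y≈90, z≈117, as specified), body unmoved, cap centre at canister-frame (0, 1.5) mm. Now over the cap, down, and close.

```bash
python3 -m inch '{"dp":[[0,-0.43,0],[0,-0.43,0],[0,-0.43,0],[0,-0.43,0],[0,0,0.46],[0,0,0.46],[0,0,0.46],[0,0,0.46],[0,0,0.46],[0,0,0]],"delta_rot":[[0,0,0],[0,0,0],[0,0,0],[0,0,0],[0,0,0],[0,0,0],[0,0,0],[0,0,0],[0,0,0],[0,0,0]],"grip":[1,1,1,1,1,1,1,1,1,1]}'
python3 -m inch '{"dp":[[0,0,0],[0,0,0],[0,0,0],[0,0,0],[0,0,0],[0,0,0],[0,0,0],[0,0,0],[0,0,0],[0,0,0]],"delta_rot":[[0,0,0],[0,0,0],[0,0,0],[0,0,0],[0,0,0],[0,0,0],[0,0,0],[0,0,0],[0,0,0],[0,0,0]],"grip":[0.6,0.5,0.4,0.35,0.3,0.25,0,-1,-1,-1]}' 80
python3 - <<'E'
from m import *
print("shoulder",box([-60,-60,110],[60,60,121]));print("bar",box([-25,60,90],[30,115,150]))
print(st["grip_force"],st["grip_width"],st["joints"].round(3))
E
```

```text
time: 16.8
eef_pos: [0.4999, 0.1395, 0.3245]
tool_rot: [-0.535, -3.092, 0.002]
force: [0.6, -0.6, 0.4]
grip_width: 0.998
grip_force: 0.0
time: 18.05
eef_pos: [0.5012, 0.1406, 0.3271]
tool_rot: [0.534, 3.095, 0.0]
force: [-2.0, 0.7, 5.6]
grip_width: 0.64
grip_force: 82.9
tool in can frame 0.1 1.7 327.1 F [-1.   0.2  4.8] t 18.1
shoulder (455, (array([  9.7, -21.5, 115.4]), array([-46., -45., 110.]), array([ 46.,  45., 121.])))
bar (89, (array([ 13. ,  88.9, 120.7]), array([ -6.,  83., 112.]), array([ 29.,  98., 127.])))
82.93521031737328 0.6407317305588772 [ 0.055  0.028  1.949 -0.     1.164 -1.174]
```

Gripped at 54 mm. Push down.

```bash
python3 -m inch '{"dp":[[0,0,0.02],[0,0,0.02],[0,0,0.02],[0,0,0.02],[0,0,0.02],[0,0,0],[0,0,0],[0,0,0],[0,0,0],[0,0,0]],"delta_rot":[[0,0,0],[0,0,0],[0,0,0],[0,0,0],[0,0,0],[0,0,0],[0,0,0],[0,0,0],[0,0,0],[0,0,0]],"grip":[-1,-1,-1,-1,-1,-1,-1,-1,-1,-1]}'
```

```text
time: 19.35
eef_pos: [0.5013, 0.1406, 0.3229]
tool_rot: [0.534, 3.095, 0.0]
force: [-4.4, -0.3, 10.1]
grip_width: 0.641
grip_force: 83.4
```

```bash
python3 -m inch '{"dp":[[0,0,0.02],[0,0,0.02],[0,0,0.01],[0,0,0],[0,0,0],[0,0,0],[0,0,0],[0,0,0],[0,0,0],[0,0,0]],"delta_rot":[[0,0,0],[0,0,0],[0,0,0],[0,0,0],[0,0,0],[0,0,0],[0,0,0],[0,0,0],[0,0,0],[0,0,0]],"grip":[-1,-1,-1,-1,-1,-1,-1,-1,-1,-1]}'
```

```text
time: 20.6
eef_pos: [0.5014, 0.1406, 0.3209]
tool_rot: [0.534, 3.095, 0.0]
force: [-5.2, -0.2, 13.6]
grip_width: 0.642
grip_force: 83.8
```

```bash
python3 -m inch '{"dp":[[0,0,0],[0,0,0],[0,0,0],[0,0,0],[0,0,0],[0,0,0],[0,0,0],[0,0,0],[0,0,0],[0,0,0]],"delta_rot":[[0,0,-0.7],[0,0,-0.7],[0,0,-0.7],[0,0,-0.7],[0,0,-0.7],[0,0,-0.7],[0,0,-0.7],[0,0,-0.7],[0,0,-0.7],[0,0,-0.7]],"grip":[-1,-1,-1,-1,-1,-1,-1,-1,-1,-1]}'
python3 - <<'E'
from m import *
M=R.from_rotvec(st["tool_rot"]).as_matrix()
print("yaw",np.arctan2(M[1,0],M[0,0]),"torque",st["torque"].round(2),"start yaw 2.80",st["joints"].round(2))
q=L[((L>=[-60,-60,110])&(L<=[60,60,121])).all(1)]
print("shoulder",box([-60,-60,110],[60,60,121]),cv2.minAreaRect(q[:,:2].astype(np.float32)));print("bar",box([-25,60,90],[30,115,150]))
E
```

```text
time: 21.85
eef_pos: [0.5019, 0.1408, 0.3214]
tool_rot: [-1.093, 2.941, -0.001]
force: [-2.3, 0.6, 12.5]
grip_width: 0.639
grip_force: 83.7
tool in can frame 0.7 2.2 321.4 F [-2.9  1.3 12.4] t 21.9
yaw -2.4273388932657025 torque [0.21 0.4  0.07] start yaw 2.80 [ 0.06  0.04  1.95  0.    1.15 -2.23]
shoulder (417, (array([  7.4, -27.1, 115.3]), array([-45., -46., 110.]), array([ 46.,  34., 121.]))) ((0.857208251953125, -5.170680999755859), (80.34500885009766, 89.61868286132812), 88.52564239501953)
bar (73, (array([ 15.7,  89. , 120.9]), array([  3.,  83., 113.]), array([ 30.,  97., 125.])))
```

View pics/s_now.png

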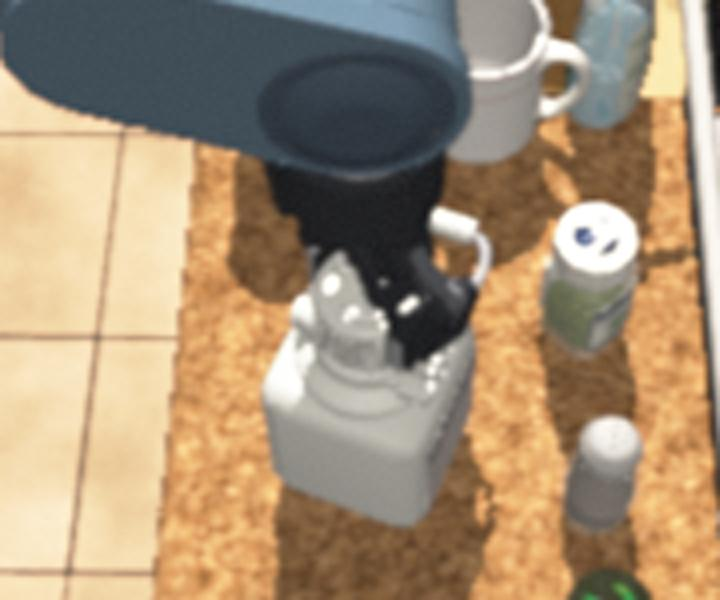

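The tool turned 1.056 rad and the canister hasn't moved. Lift slowly at first.

```bash
python3 -m inch '{"dp":[[0,0,-0.03],[0,0,-0.03],[0,0,-0.03],[0,0,-0.03],[0,0,-0.03],[0,0,-0.03],[0,0,-0.03],[0,0,-0.03],[0,0,-0.03],[0,0,0]],"delta_rot":[[0,0,0],[0,0,0],[0,0,0],[0,0,0],[0,0,0],[0,0,0],[0,0,0],[0,0,0],[0,0,0],[0,0,0]],"grip":[-1,-1,-1,-1,-1,-1,-1,-1,-1,-1]}'
python3 - <<'E'
from m import *
print(box([-60,-60,110],[60,60,121]),st["torque"].round(2))
E
```

```text
time: 23.15
eef_pos: [0.5006, 0.1404, 0.3315]
tool_rot: [1.089, -2.945, -0.0]
force: [1.5, -0.8, 0.5]
grip_width: 0.64
grip_force: 84.3
tool in can frame -0.4 1.4 331.5 F [ 0.6 -0.3  0.3] t 23.2
(435, (array([  7.7, -25.9, 115.4]), array([-46., -46., 110.]), array([ 47.,  40., 121.]))) [-0.02 -0.14 -0.04]
```

```bash
python3 -m inch '{"dp":[[0,0,-0.1],[0,0,-0.2],[0,0,-0.25],[0,0,-0.25],[0,0,-0.25],[0,0,-0.25],[0,0,-0.25],[0,0,-0.25],[0,0,-0.15],[0,0,0]],"delta_rot":[[0,0,0],[0,0,0],[0,0,0],[0,0,0],[0,0,0],[0,0,0],[0,0,0],[0,0,0],[0,0,0],[0,0,0]],"grip":[-1,-1,-1,-1,-1,-1,-1,-1,-1,-1]}'
python3 - <<'E'
from m import *
q=L[((L>=[-60,-60,110])&(L<=[60,60,121])).all(1)]
print("shoulder",len(q),q.mean(0),cv2.minAreaRect(q[:,:2].astype(np.float32)));print("bar",box([-25,60,90],[30,115,150]))
for a in range(130,300,8): print(a,box([-40,-45,a],[40,20,a+8]))
E
```

```text
time: 24.45
eef_pos: [0.501, 0.1405, 0.4304]
tool_rot: [-1.089, 2.946, -0.001]
force: [0.4, 0.6, -0.5]
grip_width: 0.644
grip_force: 84.5
tool in can frame -0.1 1.6 429.7 F [ 0.6  0.1 -0.7] t 24.5
shoulder 503 [  7.05439398 -17.53769237 115.57560321] ((1.1551628112792969, -0.19892501831054688), (90.80743408203125, 89.04634094238281), 87.34258270263672)
bar (52, (array([ 19.5,  88.4, 120.7]), array([  8.,  84., 113.]), array([ 29.,  96., 127.])))
130 (129, (array([ 12.6, -13.7, 134.8]), array([-40., -29., 130.]), array([ 40.,  19., 138.])))
138 (377, (array([  3.2,  -6.5, 141.5]), array([-40., -29., 138.]), array([ 40.,  19., 146.])))
146 (50, (array([  2. ,  -0.6, 150.3]), array([-15., -16., 146.]), array([ 20.,  16., 154.])))
154 (62, (array([1.900e+00, 1.000e-01, 1.584e+02]), array([-14., -18., 154.]), array([ 22.,  17., 162.])))
162 (82, (array([  1.1,  -1.8, 165.6]), array([-14., -19., 162.]), array([ 21.,  16., 170.])))
170 (63, (array([ -0.3,   0.4, 171.8]), array([-16., -16., 170.]), array([ 16.,  18., 176.])))
178 (0, None)
186 (0, None)
194 (0, None)
202 (0, None)
210 (0, None)
218 (0, None)
226 (0, None)
234 (0, None)
242 (0, None)
250 (17, (array([  0.7, -23.7, 255.9]), array([-22., -27., 254.]), array([ 16., -17., 258.])))
258 (51, (array([  1.6, -24.1, 261.9]), array([-22., -28., 258.]), array([ 27., -17., 266.])))
266 (76, (array([  5.8, -22.3, 270.4]), array([-36., -28., 267.]), array([ 37.,   9., 274.])))
274 (75, (array([  5.8, -22.2, 278.1]), array([-35., -27., 274.]), array([ 34.,   8., 282.])))
282 (255, (array([ -5.8, -10.7, 288. ]), array([-40., -28., 282.]), array([ 34.,  17., 290.])))
290 (196, (array([ -6.1,  -6.2, 291.6]), array([-34., -26., 290.]), array([ 32.,  19., 298.])))
298 (34, (array([-16.8,   3.3, 301.9]), array([-39., -28., 298.]), array([ 32.,  18., 306.])))
```

View pics/s_now.png

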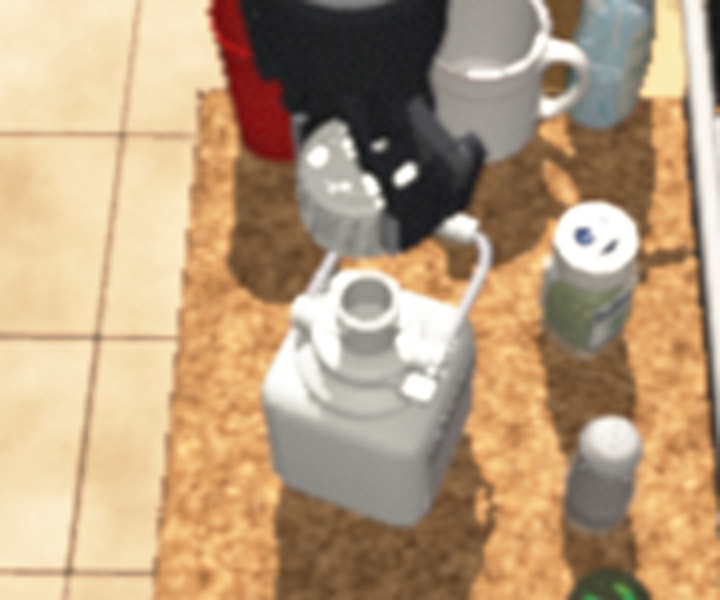

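The neck is open, the cap is held upright with its lower edge at z≈0.253 (about 81 mm above the rim), centred over the mouth, and the canister is unmoved with its handle home. Handing in.

```bash
python3 -c "
from cell import env
print(env.sign_off())"
```

```text
the job is handed in; nothing more can be done
None
```

The canister is open and the job is handed in at about 24.5 s: handle snapped home, cap pushed, turned about 60° and lifted, and now held upright about 8 cm above the mouth; the canister hasn't moved and no cup or jar was touched.

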